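Fit the citrus press's reamer onto its drive

TASK

Put the big orange reamer back on the citrus press: lower it over the chimney and turn it gently by feel, without forcing it down, until its hidden slot drops over the drive tongue and it sits upright and fully home just above the strainer, then let go of it. Leave the small yellow lemon reamer and everything else on the table where it is.

Things in the scene. Friction and masses are not known exactly. Their poses are not given: they have to be found in the camera images.
- reamer: The big orange reamer: an upright ribbed plastic dome 54 mm across and 67 mm high, 40 to 85 g, standing on the serving board. Origin at the centre of its underside, z up its axis. The lower 38 mm are upright, above that it narrows to a blunt tip.
- reamer_grip (a point): Point on the reamer's axis, 29 mm above its underside: a good height to pinch it. Ten upright ribs, 4 mm wide, reach out to radius 27 mm, the first on the reamer's +x axis, then every 36 deg; the wall between them lies at 23.5 mm. Pinched along the reamer's y axis (or a multiple of 36 deg from it) each pad bears on two ribs, 51 mm wide.
- reamer_slot (a point): Mouth of the slot inside the reamer, on its axis 20 mm above its underside. Below it a round bore, 32.5 mm wide, that goes over the chimney; above it a web 10 mm thick with one straight slot right through, 25.5 x 11.5 mm, its length along the reamer's x axis, then 4 mm of free height.
- lemon_reamer: The small yellow lemon reamer, 38 mm across and 50 mm high, upright on the same serving board. Not wanted today. Origin at the centre of its underside.
- board: Wooden serving board lying fixed on the table, 140 x 260 x 14 mm with a short handle at its +y end; origin at the centre of its underside. The two reamers stand on its top, 14 mm up, about 120 mm apart, either one at either end.
- press: White and mint citrus press, fixed to the table; origin at the centre of its underside, z up, spout towards its -x. Housing 148 mm across; on top a round juice bowl 164 mm across, its rim at height 140 mm, 148 mm wide inside; in it a flat white strainer with its top at 126 mm and in the middle a white chimney 30 mm across that rises to 146 mm, its rim chamfered 2.5 mm.
- press_tongue (a point): Centre of the top of the black drive tongue, on the press's axis at height 159 mm: a flat bar 22 x 8 mm and 11 mm tall on the drive shaft's shoulder at 148 mm. The shaft stands at whatever angle the motor stopped at, different every time; this point's axes follow the press and do not tell it. A geared motor holds the shaft: it does not turn below about 0.2 N m.
- press_home (a point): Point on the press's axis at height 128 mm, where the reamer's origin lies when it is fully home (web resting on the shaft's shoulder). While slot and tongue do not line up, the web rides on the tongue's top and the reamer stays 11 mm higher. The slot drops over the tongue when they line up within about 0.1 rad and 1.5 mm, twice a turn.
- tumbler: Glass tumbler, 66 mm across, 85 mm high, standing under the press's spout. Origin at the centre of its underside.
- mug: Blue mug, 80 mm across, 95 mm high, loose. Origin at the centre of its underside.
- plate: White plate, 140 mm across, with two lemon halves on it. Origin at the centre of its underside.
- lemon_half0: Half lemon, cut face down on the plate, 55 mm across, 36 mm high.
- lemon_half1: Half lemon, cut face down on the plate, 55 mm across, 36 mm high.
- section: Finished pink and mint jigsaw section, 63 x 84 mm and 4 mm thick, loose on the table in front of the jigsaw board. Origin at the centre of its underside.

How it is judged:
By the outcome, as a careful person would: the job done as asked, in the order asked, and still so for the second after the job is handed in, with the robot touching nothing.
It also fails if it takes over 64 s, if anything falls off the work surface, if the arm or the gripper's body presses on something with over 40 N, if the wrist force passes 120 N, or if a joint passes its speed limit or range.

ROBOT

A 7-joint arm with a two-finger parallel gripper is mounted at the origin on the work surface. World frame = base frame: x ahead of the robot, y to its left, z up, the work surface at z = 0. Lengths are in m, angles in rad, forces in N, time in s.
With the tool pointing down it reaches from about 0.35 to 0.9 m from the base axis. Payload 8.1 kg.
Tool frame: the origin (TCP) lies on the centre line of the jaws, within the pads' length; the fingertips stand 11 mm ahead of it and the grasp point (between the pads) lies 8 mm behind it (arm.nose_length is the z of the fingertips in the tool frame, in m); z points along the fingers, y is the line along which they close (so a half turn about z gives the same grasp; the last joint's range is limited). The gripper opens to 85 mm and grips with 20 to 120 N. Pads are 22 mm wide; open, the fingers measure 114 mm over their backs; the gripper's body (76 mm by 85 mm) begins 54 mm behind the grasp point. The pads swing forward as they close: fully open they stand 13 mm farther back than shut.
Start: joints at [-1.234, 0.434, 0.025, 1.573, -0.012, 1.134, -0.075], TCP at [0.266, 0.566, 0.242] pointing down, gripper open.
Joint ranges: [-2.62, 2.62], [-0.44, 2.09], [-1.27, 1.32], [0.08, 2.57], [-1.32, 4.46], [0.12, 2], [-2.74, 2.74]. Speed limits (rad/s): [2.22, 2.22, 3.01, 3.01, 3.14, 3.14, 3.14].

INTERFACE

Orientations are given as a unit quaternion [w, x, y, z].
In Python, from workcell import arm gives the robot as it stands.
- The arm moves only by the shell command python3 shift.py [OPENING] [FORCE], which reads ROWS from standard input. ROWS is a JSON list that holds a single list of rows (three levels of brackets), with 1 to 8 rows, each of 6 numbers: dx, dy, dz in units of 20 mm, then a rotation vector rx, ry, rz in units of 0.05 rad; each row shifts and turns the commanded pose from where the row before left it, along the tool's axes as they then stand; what a row does not reach is not made up. A row lasts 1/12 s, in which the tool goes at most 0.0417 m and 0.125 rad, less where a joint would pass 70% of its speed; a pose out of reach is approached as far as the arm can. OPENING is the opening from 0.0 (shut) to 1.0 (fully open), set as the command begins (- or left out keeps the last). The fingers move at their own pace and stop on an object; FORCE is the grip in N (left out, the last holds). Time passes only in rows, so rows that do not move let the fingers close. It prints the time, the measured TCP pose, the force, the opening and the grip force at its end. Input that does not fit is refused with a message, and nothing moves.
- arm.observe(): the state, without advancing time (a new reading comes with each control period).
- arm.camera(name): name is "scene" or "top"; returns the picture (420x560x3 uint8, red, green, blue); there is no depth.
- arm.camera_info(name): a dict with "fx", "fy", "cx", "cy" (pixels), "rvec" (rotation vector, rad) and "tvec" (3), from world to camera coordinates, as OpenCV has them. Camera axes: x right, y down, z forward; pixel columns grow to the right and rows downward; lengths in m; the calibration is good to about 2 mm. A picture is of the moment at which its call begins. camera_info takes no time and is no camera call.
- arm.job_done(): hands the job in; it is judged then, once.
The state is a dict: "t": time; "joint_pos": joint angles; "qvel": joint speeds; "joint_torque": joint torques, N m; "ee_pos": TCP position; "eef_rot": TCP orientation; "force": force on the tool from outside, world axes, zero at the start; "torque": the same for the moment, N m; "finger_gap": opening from 0.0 (shut) to 1.0 (fully open); "grip_force": force on a finger pad.
Only numpy, scipy, OpenCV 4.12 (cv2) and the standard library are available. Lean on these libraries where they do the work, as an engineer would, in place of code of your own. Each camera call takes 0.05 s, during which the arm holds its last target. There are 200 camera calls.

## Working session

There is one attempt and no reset: what is moved stays moved. The work goes in short steps, Python scripts to look and compute and a shell command to move; the robot and the scene stay as the last step left them, time stands still between calls to the robot, and variables do not carry over. Pictures are saved under pics/ and viewed, at most 10 in all, crops included, and the job is handed in when it is done.

```bash
ls; mkdir -p pics; python3 - <<'E'
from workcell import arm
import cv2
for n in("scene","top"):
    i=arm.camera(n); cv2.imwrite(f"pics/{n}0.png",cv2.cvtColor(i,cv2.COLOR_RGB2BGR)); print(arm.camera_info(n))
s=arm.observe(); print(s)
E
```

```text
pics
shift.py
workcell.py
{'fx': 409.07985564755637, 'fy': 409.07985564755637, 'cx': 278.3603291618119, 'cy': 210.52088568789117, 'rvec': array([ 1.27028707,  2.28523504, -0.89975912]), 'tvec': array([ 0.26944286, -0.2661437 ,  1.37723086])}
{'fx': 429.0313983860162, 'fy': 429.0313983860162, 'cx': 285.17706845904445, 'cy': 208.67821258213039, 'rvec': array([ 2.16504657, -2.17665669,  0.10513351]), 'tvec': array([9.21285403e-04, 5.91491921e-01, 1.08877827e+00])}
{'t': 0.1, 'joint_pos': array([-1.23362008,  0.4351328 ,  0.02500025,  1.57399933, -0.01156849,
        1.13400763, -0.07512271]), 'qvel': array([ 0.00192966, -0.00240521, -0.00037072, -0.00153968,  0.00217371,
       -0.00084042,  0.00059827]), 'joint_torque': array([ 3.03856519e-03, -6.71757674e+01,  1.02805898e+00, -3.16906142e+01,
        1.57180906e-02,  7.24429599e-03,  1.89718406e-05]), 'ee_pos': array([0.26596961, 0.56510311, 0.24162012]), 'eef_rot': array([-7.04586422e-05,  2.18170592e-01,  9.75910396e-01, -6.97952605e-04]), 'force': array([ 0.27177093, -0.01003067,  0.9239701 ]), 'torque': array([-0.02530439,  0.03037346,  0.0221865 ]), 'grip_force': 0.0, 'finger_gap': 1.0006051206781204}
```

View pics/scene0.png

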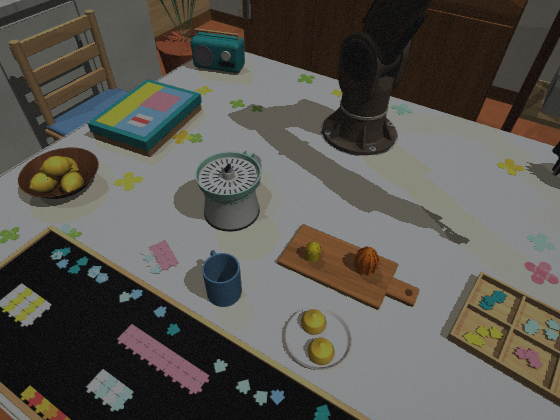

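View pics/top0.png

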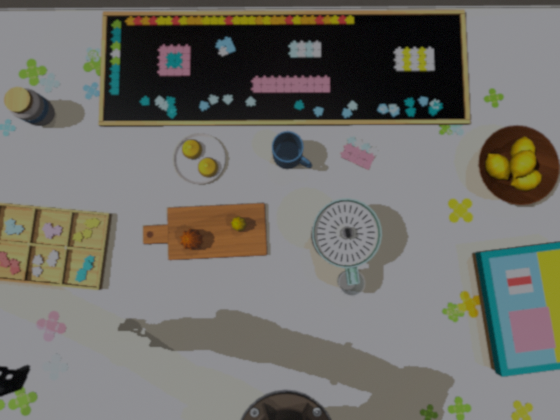

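Scene view: reamer at about (368,261) and press strainer centre at about (229,177). Top view: reamer at (191,239), press at (347,233), with the yellow reamer at (238,224). I'll enlarge these areas.

```bash
python3 - <<'E'
import cv2,numpy as np
def c(n,x,y,w,h,W,H):
    i=cv2.imread(f"pics/{n}0.png")[y:y+h,x:x+w]
    i=np.clip(i.astype(float)*1.5,0,255).astype(np.uint8)
    return cv2.resize(i,(W,H),interpolation=cv2.INTER_CUBIC)
a=np.vstack([np.hstack([c("top",170,215,40,30,400,300)*1,c("top",327,218,40,30,400,300)]),
 np.hstack([c("scene",348,239,40,30,400,300),c("scene",205,155,50,37,400,300)])])
for k in range(0,400,50):
    for o in(0,400):
        cv2.line(a,(o+k,0),(o+k,6),(255,255,255),1)
cv2.imwrite("pics/crop1.png",a)
E
```

```text
(no output)
```

View pics/crop1.png

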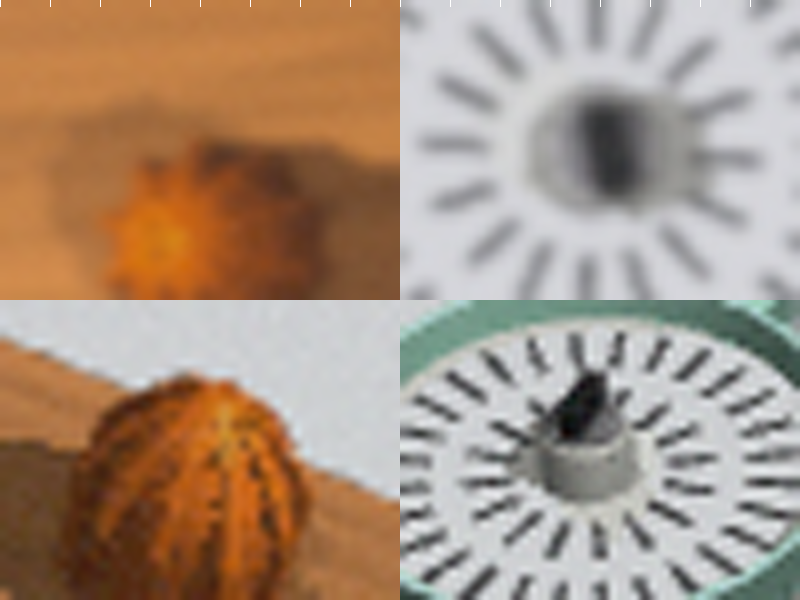

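Top crop: the dark tongue runs from about (346.8,228.3) to (348.5,237.8), and the reamer tip is at about (186,239.3). Scene crop: the reamer tip is at (370.8,251), and the tongue top runs from about (225.2,167) to (230.2,164). I'll triangulate these points and fit the rib phase.

```bash
cat >h.py <<'E'
import cv2,numpy as np
from workcell import arm
C={}
for n in("scene","top"):
    i=arm.camera_info(n); C[n]=(np.array([[i["fx"],0,i["cx"]],[0,i["fy"],i["cy"]],[0,0,1.]]),i["rvec"],i["tvec"])
def proj(n,p): K,r,t=C[n]; return cv2.projectPoints(np.array(p,float).reshape(-1,1,3),r,t,K,None)[0].reshape(-1,2)
def P(n): K,r,t=C[n]; return K@np.c_[cv2.Rodrigues(r)[0],t]
def tri(a,b):
    X=cv2.triangulatePoints(P("scene"),P("top"),np.array(a,float).reshape(2,1),np.array(b,float).reshape(2,1)).ravel(); X=X[:3]/X[3]
    return X,np.linalg.norm(proj("scene",X)-a),np.linalg.norm(proj("top",X)-b)
def onplane(n,uv,z):
    K,r,t=C[n]; R=cv2.Rodrigues(r)[0]; c=-R.T@t; d=R.T@np.linalg.inv(K)@np.r_[uv,1]; return c+d*(z-c[2])/d[2]
def campos(n): K,r,t=C[n]; return -cv2.Rodrigues(r)[0].T@t
E
python3 - <<'E'
from h import *
print("cams",campos("scene"),campos("top"))
print("tip",tri((370.8,251),(186,239.3)))
top=cv2.imread("pics/top0.png"); sc=cv2.imread("pics/scene0.png")
for n,im,box in(("top",top,(335,222,360,245)),("scene",sc,(217,160,236,174))):
    x0,y0,x1,y1=box; g=im[y0:y1,x0:x1].mean(2); w=np.clip(75-g,0,None); 
    yy,xx=np.mgrid[y0:y1,x0:x1]; c=np.array([(w*xx).sum(),(w*yy).sum()])/w.sum()
    d=np.c_[(xx-c[0]).ravel(),(yy-c[1]).ravel()]; S=(d*w.reshape(-1,1)).T@d/w.sum(); ev,V=np.linalg.eigh(S)
    print(n,g.min(),c,np.sqrt(ev*12),V[:,1])
    a=onplane(n,c+V[:,1]*4,.159)-onplane(n,c-V[:,1]*4,.159); print(" ang deg",np.degrees(np.arctan2(a[1],a[0])),"ctr@.159",onplane(n,c,.159))
# strainer/bowl: fit mint rim circle silhouettes
from scipy.optimize import minimize
def ring(c,r,z): t=np.linspace(0,2*np.pi,200,endpoint=False); return np.c_[c[0]+r*np.cos(t),c[1]+r*np.sin(t),0*t+z]
for n,im in(("top",top),("scene",sc)):
    hsv=cv2.cvtColor(im,cv2.COLOR_BGR2HSV); m=((hsv[...,0]>65)&(hsv[...,0]<95)&(hsv[...,1]>45)).astype(np.float32)
    m=cv2.GaussianBlur(m,(0,0),.7)
    def s(c):
        v=0
        for r,sg in((.0745,1),(.078,1),(.0815,1),(.0725,-1),):
            p=proj(n,ring(c,r,.14)).astype(np.float32); v+=sg*cv2.remap(m,p[:,0].copy(),p[:,1].copy(),cv2.INTER_LINEAR).mean()
        return -v
    c0=onplane(n,(347.5,233) if n=="top" else (229,177),.135)[:2]
    best=min((s((c0[0]+a,c0[1]+b)),c0[0]+a,c0[1]+b) for a in np.arange(-.02,.021,.001) for b in np.arange(-.02,.021,.001)); print("rim",n,best,c0)
E
```

```text
cams [1.11988514 0.35584248 0.81205306] [ 0.48244931 -0.00298643  1.14128673]
tip (array([0.51205872, 0.24454794, 0.07300802]), np.float64(0.03049665385870544), np.float64(0.02540569569307203))
top 34.0 [347.60515021 232.42994193] [4.55517455 8.41396064] [0.19269148 0.98125939]
 ang deg -169.97332026097817 ctr@.159 [ 0.52336859 -0.14485555  0.159     ]
scene 10.333333333333334 [226.35215336 168.1769958 ] [ 8.21492385 11.72145677] [-0.89710255  0.44182238]
 ang deg -18.937317597289702 ctr@.159 [ 0.53339028 -0.14034197  0.159     ]
rim top (np.float32(-0.17543274), np.float64(0.5170348184363562), np.float64(-0.14304944542781708)) [ 0.52303482 -0.14804945]
rim scene (np.float32(-1.7894741), np.float64(0.5331194401378403), np.float64(-0.1372624036182771)) [ 0.53511944 -0.1332624 ]
```

```bash
cat >fit.py <<'E'
from h import *
from scipy.optimize import minimize
S=8
def render(n,pts,box):
    x0,y0,x1,y1=box; h=cv2.convexHull(((proj(n,pts)-[x0,y0]+.5)*S*16).astype(np.int32))
    m=np.zeros(((y1-y0)*S,(x1-x0)*S),np.uint8); cv2.fillConvexPoly(m,h,255,cv2.LINE_AA,4)
    m=cv2.resize(m,(x1-x0,y1-y0),interpolation=cv2.INTER_AREA)/255.
    return cv2.GaussianBlur(m,(0,0),.6)
def tongue(p,z=.159):
    c,s=np.cos(p[2]),np.sin(p[2]); return [(p[0]+c*a-s*b,p[1]+s*a+c*b,h) for a in(-.011,.011) for b in(-.004,.004) for h in(z-.011,z)]
def reamer(p,zo=.014):
    t=np.linspace(0,2*np.pi,40); L=[]
    for h,r in((0,.0263),(.038,.0263),(.048,.0235),(.056,.0185),(.062,.0125),(.067,.004)): L+=[(p[0]+r*np.cos(a),p[1]+r*np.sin(a),zo+h) for a in t]
    return L
def fit(items,model,x0,st):
    def f(x):
        e=0
        for n,obs,box in items:
            r=render(n,model(x),box).ravel(); A=np.c_[r,np.ones_like(r)]; o=obs[box[1]:box[3],box[0]:box[2]].ravel()
            e+=1-np.corrcoef(r,o)[0,1]
        return e
    sim=[x0]+[np.array(x0)+np.eye(len(x0))[i]*st[i] for i in range(len(x0))]
    r=minimize(f,x0,method="Nelder-Mead",options=dict(initial_simplex=sim,xatol=1e-4,fatol=1e-5)); return r.x,r.fun
E
python3 - <<'E'
from fit import *
top=cv2.imread("pics/top0.png"); sc=cv2.imread("pics/scene0.png")
I={"top":top,"scene":sc}
dk={n:-np.clip(I[n].mean(2),0,110) for n in I}
bt={"top":(340,225,356,241),"scene":(222,160,234,173)}
def og(im): l=cv2.cvtColor(im.astype(np.float32)/255,cv2.COLOR_BGR2Lab); h=cv2.cvtColor(im.astype(np.float32)/255,cv2.COLOR_BGR2HSV); return h[...,1]*1.0
sat={n:og(I[n]) for n in I}
br={"top":(174,222,210,256),"scene":(346,236,390,285)}
for y in(1.4,-.17,.3):
  for ns in(("top",),("scene",),("top","scene")):
    x,e=fit([(n,dk[n],bt[n]) for n in ns],tongue,[.525,-.144,y],[.006,.006,.3]); print("tongue",ns,x,np.degrees(x[2])%180,e)
for ns in(("top",),("scene",),("top","scene")):
    x,e=fit([(n,sat[n],br[n]) for n in ns],reamer,[.512,.237],[.006,.006]); print("reamer",ns,x,e)
x,e=fit([(n,sat[n],br[n]) for n in ns],lambda p:reamer(p,p[2]),[.512,.237,.014],[.006,.006,.008]); print("reamer z",x,e)
x4,e=fit([(n,dk[n],bt[n]) for n in ns],lambda p:tongue(p,p[3]),[.525,-.144,-.17,.159],[.006,.006,.3,.006]); print("tongue z",x4,e)
# overlay
out=[]
for n in("top","scene"):
  for b,pts in((br[n],reamer(x[:2])),(bt[n],tongue(x4[:3]))):
    cx,cy=(b[0]+b[2])//2,(b[1]+b[3])//2; w,h=(24,18) if pts is not None and len(pts)>10 else (14,10)
    cx0,cy0=cx-w,cy-h; s=400/(2*w)
    im=cv2.resize(np.clip(I[n][cy-h:cy+h,cx-w:cx+w].astype(float)*1.5,0,255).astype(np.uint8),(400,int(2*h*s)),interpolation=cv2.INTER_CUBIC)
    hu=cv2.convexHull(proj(n,pts).astype(np.float32))
    cv2.polylines(im,[(((hu-[cx0,cy0])+.5)*s).astype(np.int32)],True,(255,0,0),1); out.append(cv2.copyMakeBorder(im,0,300-im.shape[0],0,0,cv2.BORDER_CONSTANT))
cv2.imwrite("pics/ov1.png",np.vstack([np.hstack(out[:2]),np.hstack(out[2:])]))
E
```

```text
tongue ('top',) [ 0.52343817 -0.14558337  0.20821122] 11.929624176975125 0.07572212411600499
tongue ('scene',) [ 0.52838239 -0.14323131  3.23275492] 5.223213244620524 0.1274122971290328
tongue ('top', 'scene') [ 0.52491267 -0.14464853  0.22086218] 12.65447082990418 0.2875086138822295
tongue ('top',) [ 0.52347435 -0.14561019  0.20277613] 11.618216516809701 0.07562035372702514
tongue ('scene',) [ 0.52872024 -0.14301666  0.08218275] 4.708724656901506 0.12804885969531254
tongue ('top', 'scene') [ 0.52479978 -0.14472434  0.23974011] 13.73609676453312 0.28724522204993297
tongue ('top',) [ 0.52345945 -0.14556515  0.20185951] 11.565697964564814 0.07571153918544127
tongue ('scene',) [ 0.52853219 -0.14318615  0.10193713] 5.840567058813683 0.1276354133608748
tongue ('top', 'scene') [ 0.52481884 -0.14472659  0.23776601] 13.622988692080172 0.2876048584159008
reamer ('top',) [0.51408883 0.24634049] 0.24854729386377272
reamer ('scene',) [0.5194287  0.24078544] 0.39810181278601275
reamer ('top', 'scene') [0.51727364 0.2428726 ] 0.6834552063307873
reamer z [0.51530352 0.24326248 0.00960418] 0.6762437660466112
tongue z [ 0.52406643 -0.14646791  0.13014243  0.15458851] 0.212816517554006
```

View pics/ov1.png

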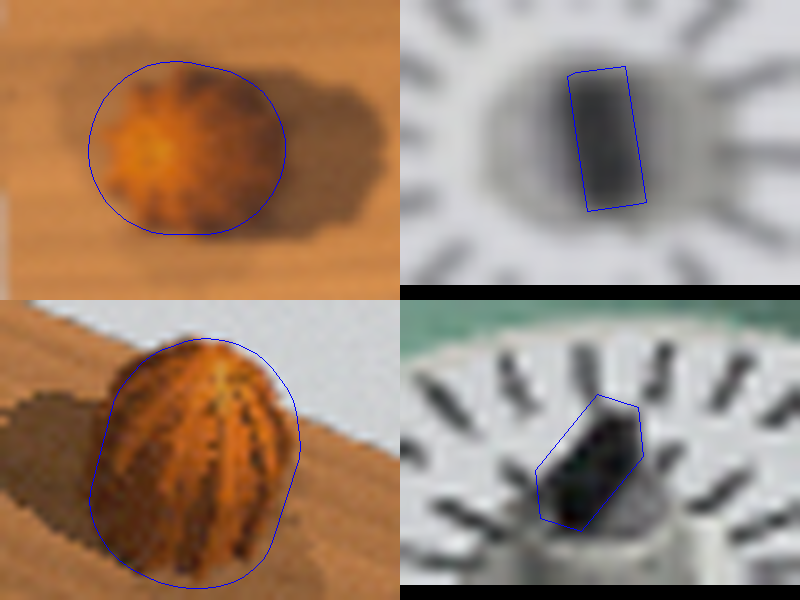

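Top overlay: the outline fits the reamer to within about 1 px. The tongue hull is centred at (347.7,233) and leans 8–12° from world x. In the scene view the tongue hull sits about 0.5 px high. Estimates are reamer ≈ (0.514, 0.242) and press ≈ (0.5245, -0.146), with heights within 5 mm of the given ones. Next is the rib phase.

```bash
python3 - <<'E'
from fit import *
c=np.array([.514,.242])
for n in("scene","top"):
    im=cv2.imread(f"pics/{n}0.png").astype(np.float32).mean(2)
    cam=campos(n); th0=np.arctan2(cam[1]-c[1],cam[0]-c[0])
    for dx in ((-.001,0),(0,0),(.001,0),(0,-.001),(0,.001)):
        t=np.linspace(-1.0,1.0,120) if n=="scene" else np.linspace(-np.pi,np.pi,360); v=0
        lv=((.026,.035),(.026,.04),(.026,.045),(.026,.05)) if n=="scene" else ((.0215,.066),(.019,.069),(.0235,.062))
        for r,z in lv:
            a=th0+t; p=proj(n,np.c_[c[0]+dx[0]+r*np.cos(a),c[1]+dx[1]+r*np.sin(a),0*a+z]).astype(np.float32)
            v=v+cv2.remap(im,p[:,0].copy(),p[:,1].copy(),cv2.INTER_LINEAR)[:,0]
        A=np.c_[np.cos(10*a),np.sin(10*a),np.ones_like(t),t,t*t,t**3] if n=="scene" else np.c_[np.cos(10*a),np.sin(10*a),np.ones_like(t),np.cos(a),np.sin(a),np.cos(2*a),np.sin(2*a),np.cos(3*a),np.sin(3*a)]
        k=np.linalg.lstsq(A,v,rcond=None)[0]; print(n,dx,"amp",np.hypot(k[0],k[1]),"rib phase deg",np.degrees(np.arctan2(k[1],k[0]))/10%36)
s=arm.observe(); from scipy.spatial.transform import Rotation as R
q=s["eef_rot"]; print(R.from_quat([q[1],q[2],q[3],q[0]]).as_matrix().round(4)); print(arm.nose_length)
E
```

```text
scene (-0.001, 0) amp 23.09525684222119 rib phase deg 5.214692839265972
scene (0, 0) amp 21.87919773417579 rib phase deg 5.888512007821514
scene (0.001, 0) amp 20.611798658885895 rib phase deg 6.750347192348525
scene (0, -0.001) amp 21.77798415628774 rib phase deg 8.66876574787585
scene (0, 0.001) amp 22.569909059351403 rib phase deg 2.9834854528603785
top (-0.001, 0) amp 6.012183670522229 rib phase deg 3.5686686781048174
top (0, 0) amp 6.018800991923287 rib phase deg 3.2606005043165753
top (0.001, 0) amp 5.806034784575743 rib phase deg 2.933380436378701
top (0, -0.001) amp 6.51187997673523 rib phase deg 3.0374739513738502
top (0, 0.001) amp 4.499176255345233 rib phase deg 3.4175824756475635
[[-9.048e-01  4.258e-01 -4.000e-04]
 [ 4.258e-01  9.048e-01 -1.300e-03]
 [-2.000e-04 -1.400e-03 -1.000e+00]]
0.011
```
Rib phase ~4° (mod 36). Ribs at 4+36k. Pinch axis = y axis = 90+ (4+36k): i.e. 94, 58, 22, 130, 166(-14)... mod 36: 22 mod 36.

Ribs sit at about 4° mod 36°, so I'll pinch with the tool y axis at about 94°. Moving above the reamer.

The manual's scale: shifts go in units of 20 mm and turns go in units of 0.05 rad. Converting my numbers, -0.0156 m is -0.78, 0.006 m is 0.3.

```bash
echo '[[[-1.5,-0.78,0.3,0,0,0],[-1.5,-0.78,0.3,0,0,0],[-1.5,-0.78,0.3,0,0,0],[-1.5,-0.78,0.3,0,0,0],[-1.5,-0.78,0.3,0,0,0],[-1.5,-0.78,0.3,0,0,0]]]' | python3 shift.py 1.0 30; echo '[[[-1.5,-0.78,0.3,0,0,0],[-1.5,-0.78,0.3,0,0,0],[-1.5,-0.78,0.3,0,0,0],[-1.5,-0.78,0.3,0,0,0],[-1.5,-0.78,0.3,0,0,0],[-1.5,-0.78,0.3,0,0,0]]]' | python3 shift.py; echo '[[[0,0,0,0,0,-2.04],[0,0,0,0,0,-2.04],[0,0,0,0,0,-2.04],[0,0,0,0,0,-2.04],[0,0,0,0,0,-2.04],[0,0,0,0,0,0]]]' | python3 shift.py
cat >st.py <<'E'
import sys,numpy as np
from workcell import arm
from scipy.spatial.transform import Rotation as R
s=arm.observe(); q=s["eef_rot"]; M=R.from_quat([q[1],q[2],q[3],q[0]]).as_matrix()
print("t",s["t"],"p",s["ee_pos"].round(4),"phi",np.degrees(np.arctan2(M[1,1],M[0,1])).round(2),"tilt",M[:2,2].round(4),"j7",s["joint_pos"][6].round(3),"F",s["force"].round(2),"T",s["torque"].round(3))
if len(sys.argv)>3: print("d tool",(M.T@(np.array(sys.argv[1:4],float)-s["ee_pos"])).round(4))
E
python3 st.py .514 .242 .17
```

```text
t: 0.6
ee_pos: [0.3897, 0.4026, 0.2058]
eef_rot: [-0.0, 0.218, 0.976, -0.0]
force: [0.9, 0.7, -0.3]
finger_gap: 0.996
grip_force: 0.0
t: 1.1
ee_pos: [0.5127, 0.2413, 0.1698]
eef_rot: [-0.0, 0.218, 0.976, -0.0]
force: [1.4, 0.1, -0.8]
finger_gap: 1.003
grip_force: 0.0
t: 1.6
ee_pos: [0.512, 0.2425, 0.17]
eef_rot: [-0.0, -0.037, 0.999, -0.0]
force: [0.7, 0.8, -0.7]
finger_gap: 1.002
grip_force: 0.0
t 1.6 p [0.512  0.2425 0.17  ] phi 94.28 tilt [-0.0007 -0.0003] j7 1.107 F [ 0.66  0.79 -0.67] T [ 0.003 -0.043 -0.027]
d tool [-0.002  -0.0007 -0.    ]
```

```bash
echo '[[[-0.1,-0.025,1.5,0,0,0],[0,0,1.5,0,0,0],[0,0,0,0,0,0]]]' | python3 shift.py; cat >look.py <<'E'
import sys
from h import *
# look.py name  sx sy sw  tx ty tw  X Y Z [X Y Z...]: side-by-side crops with projected points
n=sys.argv[1]; a=[int(v) for v in sys.argv[2:8]]; pts=np.array(sys.argv[8:],float).reshape(-1,3); out=[]
for k,c in enumerate(("scene","top")):
    im=cv2.cvtColor(arm.camera(c),cv2.COLOR_RGB2BGR); cv2.imwrite(f"pics/{n}_{c}.png",im)
    x,y,w=a[3*k:3*k+3]; s=400/w; im=im[y:y+w,x:x+w]
    im=cv2.resize(np.clip(im*1.5,0,255).astype(np.uint8),(400,400),interpolation=cv2.INTER_CUBIC)
    for i,p in enumerate(proj(c,pts)): cv2.drawMarker(im,tuple(int(v) for v in (p-[x,y]+.5)*s),(255,0,0) if i%2 else (0,0,255),cv2.MARKER_CROSS,12,1)
    out.append(im)
cv2.imwrite(f"pics/{n}.png",np.hstack(out))
E
python3 st.py .514 .242 .034; python3 look.py g1 333 205 70 155 205 70 .514 .242 .081 .514 .242 .014
```

```text
t: 1.85
ee_pos: [0.5113, 0.2408, 0.1056]
eef_rot: [-0.003, -0.033, 0.999, -0.002]
force: [-0.4, -0.3, -0.0]
finger_gap: 1.001
grip_force: 0.0
t 1.85 p [0.5113 0.2408 0.1056] phi 93.83 tilt [-0.0068 -0.004 ] j7 1.1 F [-0.41 -0.35 -0.02] T [-0.053  0.047  0.013]
d tool [-0.0033  0.0013  0.0716]
```

View pics/g1.png

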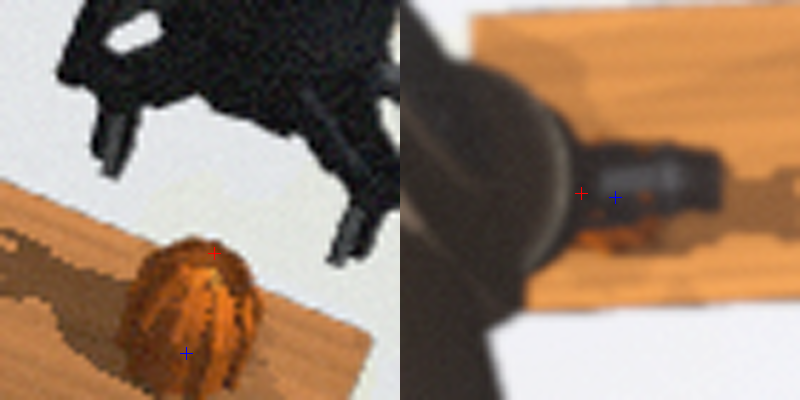

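Scene: the fingertips are at about (351.9,236.2) and (391.7,251.4). In the top view the near finger's centre row is about 236.9. I'll compare these with projections of the known finger positions.

```bash
python3 - <<'E'
from h import *
p=np.array([.5113,.2408,0]);u=np.array([np.cos(np.radians(93.8)),np.sin(np.radians(93.8)),0])
for z in(.095,.1,.105,.11):
    print(z,proj("scene",[p+[0,0,z]-u*.048,p+[0,0,z]+u*.048]).round(1).tolist(),proj("top",p+[0,0,z]-u*.048).round(1).tolist())
print(proj("scene",[[.5113+.0,.2408,.108]]), "per mm", proj("scene",[[.512,.242,.1],[.522,.242,.1],[.512,.252,.1],[.512,.242,.11]]).round(2).tolist())
E
```

```text
0.095 [[351.1, 236.2], [391.9, 252.1]] [[205.2, 237.9]]
0.1 [[351.4, 234.8], [392.4, 250.7]] [[204.8, 237.9]]
0.105 [[351.8, 233.4], [392.9, 249.3]] [[204.4, 237.8]]
0.11 [[352.1, 232.0], [393.4, 247.9]] [[204.0, 237.8]]
[[372.21300171 240.38412663]] per mm [[371.94, 243.08], [370.2, 246.04], [376.12, 244.94], [372.76, 240.24]]
```

```bash
echo '[[[0,0,0,0,0,0],[0,0,0,0,0,0]]]' | python3 shift.py; python3 st.py .512 .242 .034
```

```text
t: 2.12
ee_pos: [0.5151, 0.2431, 0.112]
eef_rot: [0.001, -0.035, 0.999, 0.001]
force: [-0.4, -0.4, 0.3]
finger_gap: 1.001
grip_force: 0.0
t 2.1167 p [0.5151 0.2431 0.112 ] phi 93.97 tilt [0.0022 0.0013] j7 1.102 F [-0.39 -0.42  0.27] T [ 0.042 -0.032  0.013]
d tool [ 0.0033 -0.001   0.078 ]
```

```bash
echo '[[[0,0,0,0,0,0],[0,0,0,0,0,0],[0,0,0,0,0,0]]]' | python3 shift.py; python3 st.py .513 .242 .034
```

```text
t: 2.37
ee_pos: [0.5145, 0.2427, 0.111]
eef_rot: [0.001, -0.035, 0.999, 0.0]
force: [0.9, -0.6, -0.6]
finger_gap: 1.002
grip_force: 0.0
t 2.3667 p [0.5145 0.2427 0.111 ] phi 94.01 tilt [0.001  0.0006] j7 1.102 F [ 0.87 -0.59 -0.56] T [-0.084 -0.038  0.032]
d tool [ 0.0016 -0.0006  0.077 ]
```

Scaled: 0.001 m is 0.05, 0.02 m is 1.

```bash
echo '[[[0.05,0,0.75,0,0,0],[0,0,1,0,0,0],[0,0,1,0,0,0],[0,0,0.65,0,0,0],[0,0,0.4,0,0,0],[0,0,0,0,0,0],[0,0,0,0,0,0],[0,0,0,0,0,0]]]' | python3 shift.py; python3 st.py .513 .242 .034;  python3 look.py g2 333 205 70 155 205 70 .514 .242 .081 .514 .242 .014
```

```text
t: 3.03
ee_pos: [0.5138, 0.2428, 0.0352]
eef_rot: [0.001, -0.035, 0.999, 0.0]
force: [0.4, 0.3, 0.7]
finger_gap: 0.999
grip_force: 0.0
t 3.0333 p [0.5138 0.2428 0.0352] phi 94.01 tilt [0.0012 0.0007] j7 1.098 F [0.38 0.28 0.73] T [-0.028 -0.015 -0.006]
d tool [ 0.0008 -0.0007  0.0012]
```

View pics/g2.png

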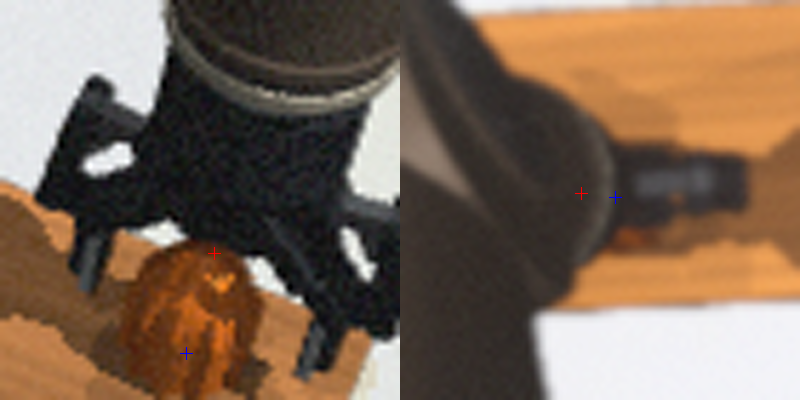

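```bash
python3 - <<'E'
from h import *
for z in(.02,.04,.06,.08,.1): print(z,proj("top",[[.5138+.003,.2428-.05,z],[.5138,.2428,z]]).round(1).tolist(),proj("scene",[[.5138-.0035,.2428+.048,z],[.5138+.0035,.2428-.048,z]]).round(1).tolist())
im=cv2.imread("pics/top0.png"); print(im[222:256,195].mean(1).round(),im[222:256,190].mean(1).round())
E
```

```text
0.02 [[210.6, 237.9], [191.4, 239.2]] [[385.5, 272.8], [346.9, 257.3]]
0.04 [[209.2, 237.7], [189.7, 238.9]] [[387.2, 267.8], [348.0, 252.2]]
0.06 [[207.8, 237.4], [187.9, 238.7]] [[389.1, 262.6], [349.2, 246.9]]
0.08 [[206.3, 237.2], [186.1, 238.5]] [[391.0, 257.3], [350.4, 241.5]]
0.1 [[204.8, 236.9], [184.2, 238.3]] [[392.9, 251.8], [351.7, 236.0]]
[84. 83. 83. 83. 82. 84. 80. 62. 51. 46. 43. 45. 48. 49. 52. 51. 49. 50.
 53. 53. 52. 50. 50. 49. 48. 47. 47. 55. 75. 84. 85. 82. 85. 91.] [87. 85. 85. 81. 76. 73. 65. 55. 49. 46. 50. 55. 63. 66. 67. 68. 69. 68.
 68. 68. 68. 63. 56. 55. 58. 54. 60. 67. 79. 84. 85. 83. 83. 86.]
```

Finger pixels match the projections to about 1 px, and the reamer is centred on the jaws. Closing gently.

```bash
echo '[[[0,0,0,0,0,0],[0,0,0,0,0,0],[0,0,0,0,0,0],[0,0,0,0,0,0],[0,0,0,0,0,0],[0,0,0,0,0,0],[0,0,0,0,0,0],[0,0,0,0,0,0]]]' | python3 shift.py 0.0 30;  echo '[[[0,0,0,0,0,0],[0,0,0,0,0,0],[0,0,0,0,0,0],[0,0,0,0,0,0],[0,0,0,0,0,0],[0,0,0,0,0,0]]]' | python3 shift.py; python3 st.py
```

```text
t: 3.8
ee_pos: [0.5134, 0.2425, 0.035]
eef_rot: [0.0, -0.035, 0.999, 0.0]
force: [-1.3, -1.1, 6.9]
finger_gap: 0.598
grip_force: 30.3
t: 4.3
ee_pos: [0.5134, 0.2425, 0.035]
eef_rot: [0.0, -0.035, 0.999, 0.0]
force: [-1.7, -0.9, 6.2]
finger_gap: 0.593
grip_force: 30.3
t 4.3 p [0.5134 0.2425 0.035 ] phi 94.01 tilt [0.0006 0.0003] j7 1.098 F [-1.68 -0.91  6.17] T [-0.194  0.308  0.024]
```

```bash
echo '[[[0,0,-0.5,0,0,0],[0,0,-1,0,0,0],[0,0,-1.5,0,0,0],[0,0,-1.5,0,0,0],[0,0,-1.5,0,0,0],[0,0,-1.5,0,0,0],[0,0,-1.25,0,0,0],[0,0,0,0,0,0]]]' | python3 shift.py - 40;  python3 st.py; echo '[[[0.05,-0.5,0,0,0,0],[0.05,-1.1,0,0,0,0],[0.05,-1.5,0,0,0,0],[0.075,-1.65,0,0,0,0],[0.075,-1.65,0,0,0,0],[0.075,-1.65,0,0,0,0],[0.075,-1.65,0,0,0,0]]]' | python3 shift.py; echo '[[[0.075,-1.65,0,0,0,0],[0.075,-1.65,0,0,0,0],[0.075,-1.65,0,0,0,0],[0.05,-1.5,0,0,0,0],[0.05,-1.5,0,0,0,0],[0.05,-1.1,0,0,0,0],[0.05,-0.5,0,0,0,0],[0,0,0,0,0,0]]]' | python3 shift.py; echo '[[[0,0,0,0,0,0],[0,0,0,0,0,0],[0,0,0,0,0,0]]]' | python3 shift.py;  python3 st.py .524 -.146 .2
```

```text
t: 4.97
ee_pos: [0.5154, 0.2437, 0.2154]
eef_rot: [0.004, -0.035, 0.999, 0.002]
force: [0.8, -0.3, -0.6]
finger_gap: 0.591
grip_force: 41.7
t 4.9667 p [0.5154 0.2437 0.2154] phi 94.01 tilt [0.0075 0.0044] j7 1.105 F [ 0.82 -0.31 -0.62] T [ 0.002 -0.044  0.029]
t: 5.55
ee_pos: [0.5164, 0.0457, 0.2083]
eef_rot: [-0.001, -0.035, 0.999, -0.0]
force: [1.5, -0.4, -0.9]
finger_gap: 0.595
grip_force: 41.7
t: 6.22
ee_pos: [0.5212, -0.1459, 0.2084]
eef_rot: [-0.001, -0.033, 0.999, -0.0]
force: [-1.0, -0.2, -0.5]
finger_gap: 0.601
grip_force: 41.7
t: 6.47
ee_pos: [0.5227, -0.1408, 0.2091]
eef_rot: [-0.0, -0.036, 0.999, 0.0]
force: [1.0, 0.2, -0.4]
finger_gap: 0.593
grip_force: 41.7
t 6.4667 p [ 0.5227 -0.1408  0.2091] phi 94.18 tilt [-0.0004  0.0009] j7 1.865 F [ 1.    0.16 -0.41] T [-0.003  0.038 -0.001]
d tool [-0.0009 -0.0053  0.0091]
```

Scaled: -0.005 m is -0.25, 0.005 m is 0.25, -0.1 rad is -2.

```bash
echo '[[[-0.05,-0.25,0,0,0,0],[0,0,0,0,0,-2],[0,0,0,0,0,-2],[0,0,0,0,0,-1.6],[0,0,0.25,0,0,0],[0,0,0.25,0,0,0],[0,0,0,0,0,0],[0,0,0,0,0,0]]]' | python3 shift.py; python3 st.py .524 -.146 .2; python3 look.py p1 190 125 80 305 190 80 .524 -.146 .177 .524 -.146 .159
```

```text
t: 7.13
ee_pos: [0.5237, -0.1475, 0.1987]
eef_rot: [-0.001, -0.173, 0.985, 0.0]
force: [0.2, -0.6, -0.4]
finger_gap: 0.596
grip_force: 41.7
t 7.1333 p [ 0.5237 -0.1475  0.1987] phi 109.97 tilt [-0.0011  0.0002] j7 2.131 F [ 0.2  -0.58 -0.39] T [ 0.025  0.078 -0.03 ]
d tool [-0.0008  0.0013 -0.0013]
```

View pics/p1.png

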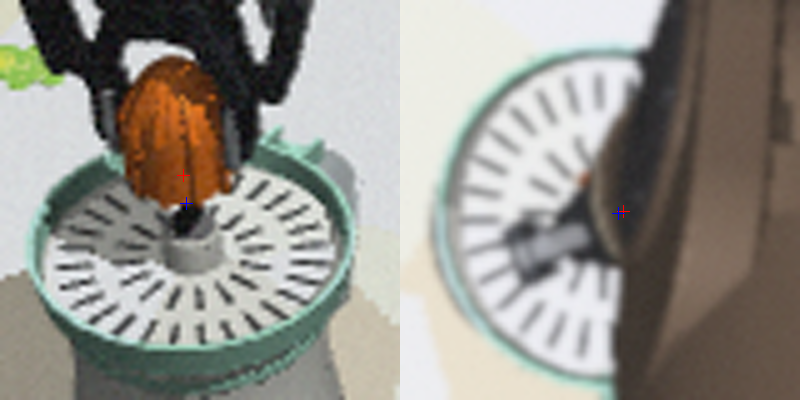

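```bash
python3 - <<'E'
from h import *
def ext(n,c,r,z,o,s):
    t=np.linspace(0,2*np.pi,400); p=(proj(n,np.c_[c[0]+r*np.cos(t),c[1]+r*np.sin(t),0*t+z])-o+.5)*s
    return p.min(0).round(1).tolist(),p.max(0).round(1).tolist()
for nm,r,z in(("rim out",.082,.14),("rim in",.074,.14),("chim bot",.015,.126),("chim top",.015,.1435)): print(nm,ext("scene",(.524,-.146),r,z,[190,125],5))
print("reamer base",ext("scene",(.5237,-.1475),.027,.1777,[190,125],5))
print("top rim",ext("top",(.524,-.146),.082,.14,[305,190],5))
print("mm x,y in tile px",(proj("scene",[[.534,-.146,.14],[.524,-.136,.14]])-proj("scene",[.524,-.146,.14]))*5)
im=cv2.imread("pics/p1_scene.png"); i=cv2.resize(np.clip(im[165:190,215:243]*1.6,0,255).astype(np.uint8),None,fx=20,fy=20,interpolation=cv2.INTER_CUBIC); cv2.imwrite("pics/p1z.png",i)
E
```

```text
rim out ([22.3, 130.0], [354.5, 348.4])
rim in ([38.7, 139.6], [338.4, 336.5])
chim bot ([161.3, 234.5], [221.4, 274.4])
chim top ([158.3, 208.1], [219.2, 247.9])
reamer base ([125.1, 137.6], [237.3, 209.0])
top rim ([36.3, 40.5], [388.0, 392.4])
mm x,y in tile px [[-12.07447433  11.2566225 ]
 [ 16.33313278   7.16105102]]
```

View pics/p1z.png

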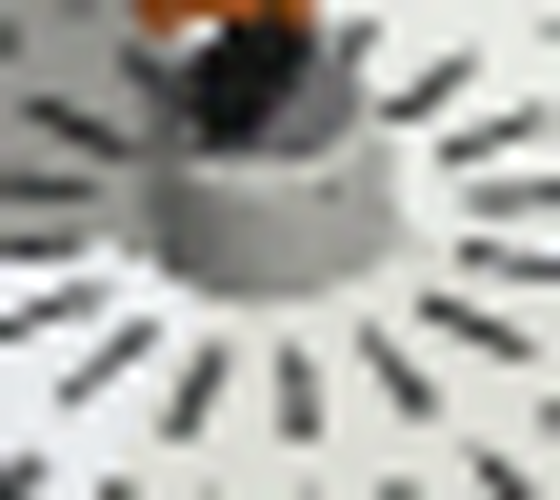

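Zoom: the chimney edges sit at px x 222.0–234.0 with its bottom at 179.35, which matches the prediction for (0.5235, -0.1457). Lowering onto the chimney.

Scaled: 0.004 m is 0.2, 0.001 m is 0.05.

```bash
echo '[[[0,0.05,0.3,0,0,0],[0,0,0.4,0,0,0],[0,0,0.3,0,0,0],[0,0,0.2,0,0,0],[0,0,0,0,0,0],[0,0,0,0,0,0],[0,0,0,0,0,0]]]' | python3 shift.py;python3 st.py .5235 -.146 .16; echo '[[[0,0,0.2,0,0,0],[0,0,0.2,0,0,0],[0,0,0.15,0,0,0],[0,0,0,0,0,0],[0,0,0,0,0,0],[0,0,0,0,0,0]]]' | python3 shift.py; python3 st.py .5235 -.146 .16
```

```text
t: 7.82
ee_pos: [0.5238, -0.1469, 0.1754]
eef_rot: [0.0, -0.174, 0.985, -0.0]
force: [-1.4, 0.4, -0.3]
finger_gap: 0.592
grip_force: 41.7
t 7.8167 p [ 0.5238 -0.1469  0.1754] phi 110.05 tilt [ 0.0002 -0.    ] j7 2.133 F [-1.39  0.42 -0.3 ] T [ 0.017 -0.031  0.035]
d tool [-0.      0.001   0.0154]
t: 8.32
ee_pos: [0.5237, -0.1468, 0.1643]
eef_rot: [-0.0, -0.174, 0.985, 0.0]
force: [-0.4, 0.6, -0.4]
finger_gap: 0.596
grip_force: 41.7
t 8.3167 p [ 0.5237 -0.1468  0.1643] phi 110.07 tilt [-0.0001  0.0001] j7 2.134 F [-0.38  0.56 -0.43] T [0.096 0.007 0.036]
d tool [-0.0001  0.0008  0.0043]
```

```bash
for k in 1 2 ; do echo '[[[0,0,0.075,0,0,0],[0,0,0,0,0,0],[0,0,0,0,0,0]]]' | python3 shift.py >/dev/null; python3 st.py; done; echo '[[[0,0,0.05,0,0,0],[0,0,0,0,0,0],[0,0,0,0,0,0]]]' | python3 shift.py>/dev/null; python3 st.py;echo '[[[0,0,0.05,0,0,0],[0,0,0,0,0,0],[0,0,0,0,0,0]]]' | python3 shift.py>/dev/null; python3 st.py
```

```text
t 8.5667 p [ 0.5239 -0.1466  0.1628] phi 110.07 tilt [0.0004 0.0002] j7 2.135 F [ 1.13  1.   -0.72] T [ 0.314 -0.228 -0.005]
t 8.8167 p [ 0.5238 -0.1466  0.1613] phi 110.07 tilt [0.0002 0.0002] j7 2.135 F [ 1.51  1.67 -1.2 ] T [ 0.475 -0.295 -0.013]
t 9.0667 p [ 0.5239 -0.1466  0.1603] phi 110.07 tilt [0.0003 0.0002] j7 2.135 F [1.58 2.01 0.32] T [ 0.704 -0.326 -0.01 ]
t 9.3167 p [ 0.524  -0.1466  0.1599] phi 110.07 tilt [0.0008 0.0002] j7 2.135 F [-0.97  3.64  7.19] T [0.82  0.214 0.003]
```

Scaled: 0.001 m is 0.05, -0.0005 m is -0.025.

```bash
echo '[[[-0.025,0.05,0,0,0,0],[0,0,0,0,0,0],[0,0,0,0,0,0]]]' | python3 shift.py >/dev/null; python3 st.py; echo '[[[0,0,0,0,0,1],[0,0,0,0,0,1],[0,0,0,0,0,0]]]' | python3 shift.py >/dev/null; python3 st.py;
```

```text
t 9.5667 p [ 0.5239 -0.1465  0.1599] phi 110.02 tilt [ 0.0007 -0.0008] j7 2.133 F [-1.59 -0.26  7.51] T [ 0.177  0.21  -0.007]
t 9.8167 p [ 0.524  -0.1465  0.16  ] phi 104.12 tilt [ 0.0009 -0.0008] j7 2.042 F [-1.05  0.9   7.24] T [0.219 0.203 0.033]
```

The manual's scale: shifts go in units of 20 mm and turns go in units of 0.05 rad. Converting my numbers, 0.03 rad is 0.6.

```bash
for i in 1 2 3 4; do echo '[[[0,0,0,0,0,0.6],[0,0,0,0,0,0.6],[0,0,0,0,0,0]]]' | python3 shift.py >/dev/null; python3 st.py; done
```

```text
t 10.0667 p [ 0.524  -0.1464  0.16  ] phi 100.76 tilt [ 0.0008 -0.0007] j7 1.99 F [-0.39  0.27  7.23] T [ 0.302  0.125 -0.012]
t 10.3167 p [ 0.524  -0.1463  0.1599] phi 97.32 tilt [ 0.0007 -0.0006] j7 1.937 F [-1.28  0.67  5.93] T [ 0.291  0.161 -0.017]
t 10.5667 p [ 0.524  -0.1462  0.16  ] phi 93.89 tilt [ 0.0008 -0.0006] j7 1.884 F [-0.73  0.93  7.28] T [ 0.355  0.178 -0.021]
t 10.8167 p [ 0.524  -0.1462  0.16  ] phi 90.45 tilt [ 0.0009 -0.0006] j7 1.831 F [-0.19  1.46  6.75] T [0.378 0.15  0.059]
```

```bash
for i in 1 2 ; do echo '[[[0,0,0,0,0,1],[0,0,0,0,0,1],[0,0,0,0,0,1],[0,0,0,0,0,0]]]' | python3 shift.py >/dev/null; python3 st.py; done;  for i in 1 2 3 4; do echo '[[[0,0,0,0,0,0.6],[0,0,0,0,0,0.6],[0,0,0,0,0,0]]]' | python3 shift.py >/dev/null; python3 st.py; done
```

```text
t 11.15 p [ 0.524  -0.1463  0.16  ] phi 81.78 tilt [ 0.0008 -0.0006] j7 1.699 F [-0.82  1.92  7.64] T [ 0.361  0.136 -0.023]
t 11.4833 p [ 0.524  -0.1462  0.16  ] phi 73.19 tilt [ 0.0007 -0.0005] j7 1.567 F [-1.23  1.2   7.26] T [ 0.413  0.231 -0.002]
t 11.7333 p [ 0.524  -0.1462  0.16  ] phi 69.83 tilt [ 0.0008 -0.0004] j7 1.516 F [-0.33  2.7   6.75] T [ 0.382  0.108 -0.054]
t 11.9833 p [ 0.524  -0.1462  0.16  ] phi 66.39 tilt [ 0.0008 -0.0004] j7 1.463 F [-0.4   1.2   6.56] T [0.422 0.199 0.068]
t 12.2333 p [ 0.5239 -0.1461  0.1599] phi 62.96 tilt [ 0.0006 -0.0003] j7 1.411 F [-0.8   1.85  7.24] T [0.487 0.255 0.046]
t 12.4833 p [ 0.524 -0.146  0.16 ] phi 59.52 tilt [ 0.0006 -0.0002] j7 1.358 F [-1.03  2.51  7.76] T [0.481 0.211 0.021]
```

```bash
for i in 1 2 ; do echo '[[[0.01,0.015,0,0,0,1],[0,0,0,0,0,1],[0,0,0,0,0,1],[0,0,0,0,0,0]]]' | python3 shift.py >/dev/null; python3 st.py; done;  for i in 1 2 3 4 5 6; do echo '[[[0,0,0,0,0,0.6],[0,0,0,0,0,0.6],[0,0,0,0,0,0]]]' | python3 shift.py >/dev/null; python3 st.py; done
```

```text
t 12.8167 p [ 0.524  -0.146   0.1599] phi 50.84 tilt [ 0.0009 -0.0006] j7 1.226 F [-0.72  0.98  7.1 ] T [0.281 0.129 0.004]
t 13.15 p [ 0.524  -0.1459  0.16  ] phi 42.24 tilt [ 0.0009 -0.0009] j7 1.095 F [-0.08  0.1   6.76] T [ 0.096  0.091 -0.005]
t 13.4 p [ 0.524  -0.1458  0.1599] phi 38.88 tilt [ 0.0009 -0.0008] j7 1.044 F [-0.55  0.16  6.58] T [0.19  0.142 0.004]
t 13.65 p [ 0.5241 -0.1459  0.1599] phi 35.43 tilt [ 0.0009 -0.0009] j7 0.993 F [-0.15 -0.21  6.12] T [ 0.163  0.053 -0.033]
t 13.9 p [ 0.5241 -0.1459  0.16  ] phi 32.0 tilt [ 0.001  -0.0009] j7 0.941 F [0.21 1.35 5.09] T [ 0.087  0.036 -0.011]
t 14.15 p [ 0.524  -0.1458  0.1599] phi 28.56 tilt [ 0.0009 -0.0008] j7 0.889 F [ 0.07 -0.09  5.57] T [0.162 0.132 0.062]
t 14.4 p [ 0.524  -0.1457  0.1599] phi 25.13 tilt [ 0.0007 -0.0007] j7 0.838 F [-0.25  0.48  6.6 ] T [ 0.173  0.095 -0.007]
t 14.65 p [ 0.524  -0.1457  0.1599] phi 21.69 tilt [ 0.0007 -0.0006] j7 0.786 F [-0.69  1.01  6.2 ] T [0.253 0.179 0.034]
```

```bash
for i in 1 2 ; do echo '[[[0,0,0,0,0,1],[0,0,0,0,0,1],[0,0,0,0,0,0.6],[0,0,0,0,0,0]]]' | python3 shift.py >/dev/null; python3 st.py; done;  for i in 1 2 3 4 5 6; do echo '[[[0,0,0,0,0,0.6],[0,0,0,0,0,0.6],[0,0,0,0,0,0]]]' | python3 shift.py >/dev/null; python3 st.py; done
```

```text
t 14.9833 p [ 0.5239 -0.1457  0.1598] phi 14.25 tilt [ 0.0005 -0.0007] j7 0.675 F [-0.72  0.69  5.82] T [0.138 0.078 0.035]
t 15.3167 p [ 0.5238 -0.1456  0.1595] phi 6.84 tilt [ 0.0002 -0.0006] j7 0.565 F [ 0.15 -0.06  3.47] T [ 0.047  0.043 -0.042]
t 15.5667 p [ 0.5236 -0.1452  0.1592] phi 3.48 tilt [-0.0005 -0.0002] j7 0.515 F [ 0.23  0.97 -0.75] T [ 0.183 -0.018 -0.008]
t 15.8167 p [ 0.5235 -0.1451  0.159 ] phi 0.08 tilt [-0.0008 -0.0001] j7 0.465 F [-0.   -0.39 -0.01] T [ 0.106  0.013 -0.004]
t 16.0667 p [ 0.5236 -0.1451  0.1591] phi -3.34 tilt [-0.0005 -0.0001] j7 0.414 F [ 0.19  0.27 -0.82] T [ 0.122 -0.07   0.043]
t 16.3167 p [ 0.5237 -0.1452  0.1592] phi -6.77 tilt [-0.0003 -0.0002] j7 0.364 F [-0.1   0.23  0.36] T [ 0.029 -0.005 -0.002]
t 16.5667 p [ 0.5237 -0.1452  0.1592] phi -10.2 tilt [-0.0002 -0.0003] j7 0.314 F [ 0.3  -0.21 -0.27] T [ 0.009 -0.041  0.018]
t 16.8167 p [ 0.5237 -0.1451  0.1592] phi -13.63 tilt [-0.0003 -0.0001] j7 0.264 F [ 0.24 -0.93 -0.15] T [-0.026  0.004 -0.037]
```

```bash
for i in 1 2 3; do echo '[[[0,0,0.05,0,0,0],[0,0,0,0,0,0],[0,0,0,0,0,0]]]' | python3 shift.py >/dev/null; python3 st.py; done
```

```text
t 17.0667 p [ 0.5238 -0.145   0.1582] phi -13.62 tilt [-0.0001 -0.    ] j7 0.265 F [ 0.3  -0.34 -0.58] T [ 0.06   0.035 -0.097]
t 17.3167 p [ 0.5238 -0.145   0.1572] phi -13.68 tilt [-0.0002  0.    ] j7 0.265 F [ 0.63 -0.48  0.26] T [-0.004  0.019  0.022]
t 17.5667 p [ 0.5238 -0.145   0.1562] phi -13.69 tilt [-0.0001 -0.    ] j7 0.265 F [-1.14  0.57 -1.06] T [-0.006  0.031 -0.063]
```

The slot has dropped over the tongue: 4 mm of descent with no force. I'll centre the angle and lower the rest of the way.

```bash
echo '[[[0,0,0,0,0,-1],[0,0,0,0,0,-1],[0,0,0,0,0,0]]]' | python3 shift.py >/dev/null; python3 st.py; for i in 1 2 3; do echo '[[[0,0,0.1,0,0,0],[0,0,0,0,0,0],[0,0,0,0,0,0]]]' | python3 shift.py >/dev/null; python3 st.py; done; for i in 1 2; do echo '[[[0,0,0.05,0,0,0],[0,0,0,0,0,0],[0,0,0,0,0,0]]]' | python3 shift.py >/dev/null; python3 st.py; done
```

```text
t 17.8167 p [ 0.5238 -0.1451  0.1564] phi -7.83 tilt [0.0001 0.    ] j7 0.351 F [ 0.65  0.11 -0.62] T [-0.044 -0.01   0.017]
t 18.0667 p [ 0.5237 -0.145   0.1542] phi -8.04 tilt [-0.0003  0.    ] j7 0.35 F [-0.28  0.15 -1.35] T [-0.    -0.004 -0.009]
t 18.3167 p [ 0.5237 -0.145   0.1521] phi -7.99 tilt [-0.0003  0.    ] j7 0.352 F [ 0.53 -0.35 -0.64] T [-0.008 -0.015  0.02 ]
t 18.5667 p [ 0.5237 -0.145   0.1502] phi -7.97 tilt [-0.0003  0.0001] j7 0.355 F [-1.14 -0.85 -0.14] T [-0.03  -0.039 -0.001]
t 18.8167 p [ 0.5238 -0.145   0.1493] phi -7.97 tilt [-0.0001  0.0001] j7 0.356 F [-0.01 -0.07 -0.94] T [ 0.015 -0.026 -0.025]
t 19.0667 p [ 0.5239 -0.145   0.149 ] phi -7.98 tilt [0.0006 0.0005] j7 0.356 F [-2.06  1.65  9.25] T [ 0.23   0.608 -0.036]
```

Seated exactly 11 mm below the riding height. I'll relieve the pressure, open, and retreat.

Scaled: -0.0008 m is -0.04.

```bash
echo '[[[0,0,-0.04,0,0,0],[0,0,0,0,0,0]]]' | python3 shift.py >/dev/null; python3 st.py; echo '[[[0,0,0,0,0,0],[0,0,0,0,0,0],[0,0,0,0,0,0],[0,0,0,0,0,0],[0,0,0,0,0,0],[0,0,0,0,0,0],[0,0,0,0,0,0],[0,0,0,0,0,0]]]' | python3 shift.py 1.0; echo '[[[0,0,-0.25,0,0,0],[0,0,-0.5,0,0,0],[0,0,-1,0,0,0],[0,0,-1.5,0,0,0],[0,0,-1.5,0,0,0],[0,0,-1.5,0,0,0],[0,0,-1,0,0,0],[0,0,0,0,0,0]]]' | python3 shift.py; echo '[[[0,1,0,0,0,0],[0,1.5,0,0,0,0],[0,1.5,0,0,0,0],[0,1.5,0,0,0,0],[0,1.5,0,0,0,0],[0,1,0,0,0,0],[0,0,0,0,0,0]]]' | python3 shift.py;python3 st.py
```

```text
t 19.2333 p [ 0.524  -0.1451  0.1493] phi -7.97 tilt [0.0005 0.    ] j7 0.356 F [-0.65 -0.7   0.07] T [-0.038 -0.036 -0.033]
t: 19.9
ee_pos: [0.5238, -0.145, 0.1491]
eef_rot: [-0.0, 0.755, 0.656, 0.0]
force: [-0.3, -0.4, 0.8]
finger_gap: 1.002
grip_force: 0.0
t: 20.57
ee_pos: [0.5257, -0.1462, 0.2995]
eef_rot: [0.003, 0.755, 0.656, 0.003]
force: [0.2, -0.5, 0.5]
finger_gap: 0.997
grip_force: 0.0
t: 21.15
ee_pos: [0.6851, -0.1668, 0.2928]
eef_rot: [0.0, 0.754, 0.657, -0.001]
force: [-2.0, 0.5, -0.2]
finger_gap: 1.002
grip_force: 0.0
t 21.15 p [ 0.6851 -0.1668  0.2928] phi -7.88 tilt [-0.0006 -0.0009] j7 0.293 F [-1.96  0.55 -0.2 ] T [ 0.084  0.114 -0.052]
```

Scaled: 0.03 m is 1.5, -0.02 m is -1.

```bash
echo '[[[1.5,-1,0,0,0,0],[1.5,-1,0,0,0,0],[1.5,-1,0,0,0,0],[1.5,-1,0,0,0,0],[1.5,-1,0,0,0,0],[1.5,0,0,0,0,0],[1,0,0,0,0,0],[0,0,0,0,0,0]]]' | python3 shift.py; echo '[[[0,0,0,0,0,0],[0,0,0,0,0,0],[0,0,0,0,0,0],[0,0,0,0,0,0]]]' | python3 shift.py; python3 look.py f1 180 110 100 290 180 120 .5238 -.145 .195 .5238 -.145 .128
```

```text
t: 21.82
ee_pos: [0.6105, 0.0512, 0.2941]
eef_rot: [-0.001, 0.752, 0.659, 0.001]
force: [0.4, 1.1, -1.6]
finger_gap: 1.003
grip_force: 0.0
t: 22.15
ee_pos: [0.6108, 0.0431, 0.2943]
eef_rot: [0.0, 0.755, 0.655, -0.0]
force: [0.2, -0.1, -0.3]
finger_gap: 1.001
grip_force: 0.0
```

View pics/f1.png

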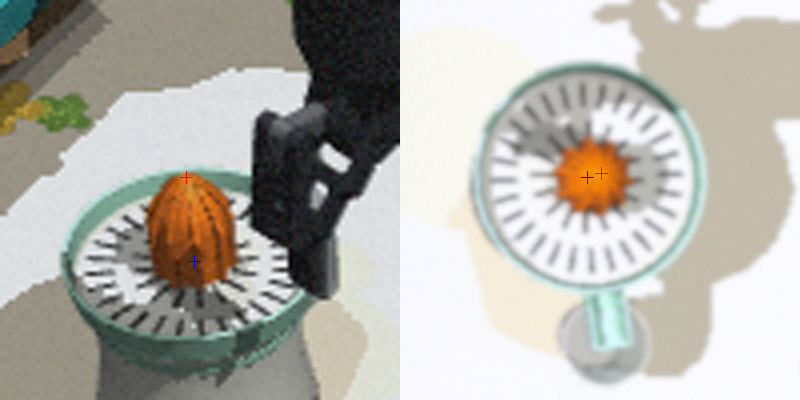

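View pics/f1_scene.png

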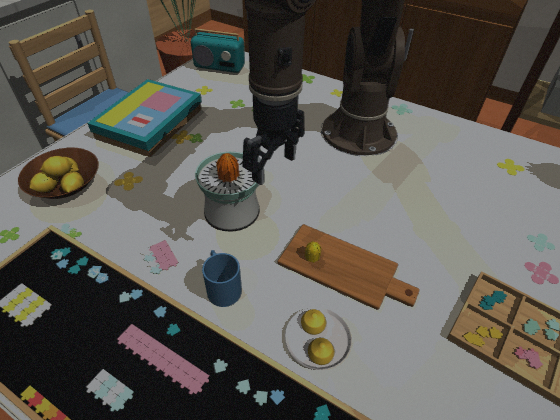

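The reamer sits upright on the press, with its tip at the predicted home-height pixel (scene px about 226,154). The yellow reamer (314,251) and everything else I can see are where they were, and the arm is clear.

```bash
python3 -c "
from workcell import arm
print(arm.job_done())"
```

```text
the job is handed in; nothing more can be done
None
```

The big orange reamer is on the press, upright and fully home over the drive tongue (it dropped the full 11 mm) and released; the yellow lemon reamer and the rest of the table look undisturbed, and I handed the job in at about 22 s.

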